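Turn the revolving tool box to its click stop, test the lid's catch and hold the lid open

ROBOT

A 6-joint arm with a two-finger parallel gripper is mounted at the origin on the work surface. World frame = base frame: x ahead of the robot, y to its left, z up, the work surface at z = 0. Lengths are in mm, angles in rad, forces in N, time in s.
With the tool pointing down it reaches from about 275 to 750 mm from the base axis. Payload 10.2 kg.
Tool frame: the origin (TCP) lies on the centre line of the jaws, within the pads' length; the fingertips stand 17 mm ahead of it and the grasp point (between the pads) lies 2 mm behind it (ctrl.tip_extent is the distance from the TCP to the fingertips, in mm); z points along the fingers, y is the line along which they close (so a half turn about z gives the same grasp; the last joint's range is limited). The gripper opens to 85 mm and grips with 20 to 120 N. Pads are 22 mm wide; open, the fingers measure 114 mm over their backs; the gripper's body (76 mm by 85 mm) begins 54 mm behind the grasp point. The pads swing forward as they close: fully open they stand 13 mm farther back than shut.
Start: joints at [-1.481, 0.313, 1.498, -0, 1.331, -0.223], TCP at [161.542, -499.535, 216.394] pointing down, gripper open.
Joint ranges: [-2.94, 2.94], [-0.97, 2.17], [0.19, 2.56], [-1.23, 4.37], [0.02, 3.11], [-2.88, 2.88]. Speed limits (rad/s): [2.39, 2.39, 3.01, 3.14, 3.14, 3.14].

INTERFACE

Orientations are given as a unit quaternion [w, x, y, z].
In Python, from rig import sensors, capture, ctrl, cut_out, place_of gives the robot as it stands.
- The arm moves only by the shell command python3 -m jog 'ROWS' [FORCE]. ROWS is JSON, a list of rows, each a list of 3 entries, a list of its own where there are three numbers: the shift along the world's x, y, z in mm, then the turn, a rotation vector about the world's x, y, z in degrees, then the closure, from 0 (fully open) to 1 (shut). A call has exactly 8 rows; each row is the pose to reach, as a shift and turn from the pose commanded when the call began; what a row does not reach only later rows make up. A row lasts 1/12 s, in which the tool goes at most 41.7 mm and 7.16 degrees, less where a joint would pass 70% of its speed; a pose out of reach is approached as far as the arm can. A call with a gripper value outside its range is refused whole. The fingers move at their own pace and stop on an object; FORCE is the grip in N (left out, the last holds). Time passes only in rows, so rows that repeat a pose let the fingers close, or fill a call up. It gives the time, the measured TCP pose, the force and the opening at its end, in the units of the state.
- sensors.sense(): the state, without advancing time (a new reading comes with each control period).
- capture(name): name is "scene" or "top" or "wrist"; returns a dict with "color" (480x640x3 uint8, blue, green, red), "z_map" (480x640 float32, mm along the optical axis (not along the pixel's ray), 0 where there is no reading), "camera_matrix" (3x3 intrinsics, pixels), "k1" (the pictures are not rectified: a ray, as slopes to the right and down, at radius r is drawn at 1 + k1 r^2 times it, then the intrinsics apply), "R" (3x3) and "t" (3): a world point X has camera coordinates R X + t. Camera axes: x right, y down, z forward; pixel columns grow to the right and rows downward; lengths in mm; the calibration is good to about 2 mm. A picture is of the moment at which its call begins.
- ctrl.finish_job(): hands the job in, once; it reports no verdict.
Trained networks look in a picture, given as the dict that the camera call returned (one of the last four; its "shot" number tells which), for a name from the list of things; names that differ only in an ending like _2 or _b are one class to them, and where a whole thing is asked for, a point or a joint stands for the part that bears it (a point fixed in the world has none). Each returns a list of dicts, best first, with "p" (0 to 1); they miss things now and then, are a little off and sometimes report something else, mostly with a low value. They report only what shows in the picture. A call takes as long as a camera call.
- cut_out(picture, query): "region" (480x640 bool, what is visible of it) and "box" ([left, top, right, bottom] in pixels, round what is visible of it).
- place_of(picture, query): "centre" ([row, column] in pixels: a listed point, or the origin of a listed thing).
The state is a dict: "time_s": time; "joints": joint angles; "dq": joint speeds; "tau": joint torques, N m; "eef_pos": TCP position; "ee_rot": TCP orientation; "force": force on the tool from outside, world axes, zero at the start; "wrist_torque": the same for the moment, N m; "grip_width": opening from 0.0 (shut) to 1.0 (fully open).
Only numpy, scipy, OpenCV 4.12 (cv2) and the standard library are available. Lean on these libraries where they do the work, as an engineer would, in place of code of your own. Each camera call takes 0.05 s, during which the arm holds its last target. There are 200 camera calls.

TASK

Turn the revolving tool box clockwise (seen from above) by its upright post until the turntable clicks into its stop and the box's front, with the sliding catch, faces the robot. Before you move the catch, tug the lid up by its ball knob to learn if it is caught; if it is, let it down and push the catch's slide across to the other end of its track. Then raise the lid to about 60 degrees with the turntable still in its stop and finish the program while still holding the lid there, leaving everything else on the bench where it is.

Things in the scene. Friction and masses are not known exactly. Their poses are not given: they have to be found in the camera images.
- base: fixed round steel foot of the revolving tool box, 240 mm diameter; origin on the vertical turning axis at bench height, z up. On it turns a plywood deck, 320 mm diameter, top 30 mm above the bench, with the sheet-metal box bolted on. The base's -x axis is where the box's front faces when in the stop
- stop_roller (a point): sprung steel roller of the click stop, fixed on the base's +x side, 24 mm above the bench; its housing reaches 220 mm from the axis and is 35 mm high. Two pins on the deck's rim take the roller between them. Climbing over a pin needs about 8 to 10 N at the post, over the last 0.13 rad; it then drops in and centres itself. As much again pushes it out, either way
- turntable (a joint): angle of deck and box. 0 = in the click stop, box front to the base's -x; grows counter-clockwise from above; turns from -0.3 to 1.6, starts between 0.8 and 1.4. Light friction (about 2 N at the post); stays where it is left
- post_grip (a point): point on the axis of the upright round wooden post (22 mm diameter, top 135 mm above the bench), 25 mm below its top. The post stands on the deck 140 mm from the turning axis, 50 mm clear of the box wall, at base +y when in the stop. Axes turn with the deck (y from the turning axis to the post)
- lid (a joint): opening angle of the lid: 0 shut, limit 1.4. Hinged along the box's rear top edge, it lifts at the front and falls shut from any angle if let go. Mass 0.25 to 0.5 kg. When caught it lifts only about 0.04 rad (5 mm at the knob) and stops hard at any pull up to 20 N; when free it lifts on past that
- lid_knob (a point): centre of the black ball knob (28 mm diameter) on a 10 mm stem, at mid-width of the lid, 32 mm above its top; 150 mm above the bench when shut. Pinched from above with the fingers closing along the hinge, it pivots between them as the lid rises. Axes are the lid's: x towards the hinge, y along it, z out of the lid
- lid_hinge (a point): middle of the lid's hinge line, 110 mm above the bench, 82 mm behind the turning axis; the knob is 127 mm in front of it and 40 mm above it when shut. Box 160 mm deep, 180 mm wide, rim 110 mm above the bench, lid top 118 mm
- slide (a joint): place of the catch's slide along its track (m): -0.015 is the right end seen from the robot, in the stop; 0.015 the left end. Starts near the right end (-0.015 to -0.009). Hidden handing: in half of the starts it is caught here and free at the left (beyond 0.008); in the others free here and it would catch at the left. Moves with 1.5 N, stays put; over 10 N on its end may unseat the turntable
- slide_grip (a point): point in the slide's upright steel tab (12 mm deep, 16 mm wide along the track, top 150 mm above the bench, standing on a plate whose top is at 106 mm), 15 mm below the tab's top, 100 mm in front of the turning axis, 55 mm in front of the ball knob. Axes turn with the deck (y along the track, to the left end)
- plane: steel hand plane, 240 x 60 x 95 mm, lying along its x; loose bystander, leave it where it is; origin under its middle
- mallet: rubber-headed mallet, 300 mm long along its x, head 100 mm wide and 60 mm high at its +x end; loose bystander, leave it where it is; origin under its middle
- offcut: wood offcut 90 x 60 x 28 mm; loose bystander, leave it where it is; origin under its middle
- block: dark wood block 70 x 50 x 22 mm; loose bystander, leave it where it is; origin under its middle
- chisel: chisel lying along its y, 240 mm long, 24 mm wide, 22 mm high; loose bystander, leave it where it is; origin under its middle
- glue: white glue bottle, 60 mm diameter, 170 mm high; loose bystander, leave it where it is; origin under its middle

How it is judged (in metres and radians):
On the way, in this order (a step that is already met when the one before it is completed fails the run):
1. the turntable is in its click stop with the box facing the robot, the lid still shut and the slide not yet moved (value of joint turntable between -0.05 and 0.05 rad and value of joint lid below 0.015 rad and value of joint slide below -0.004 m), for 0.2 s.
2. the lid has been tugged up, at least through its free play, with the slide not yet moved (value of joint turntable between -0.05 and 0.05 rad and value of joint lid above 0.025 rad and value of joint slide below -0.004 m and contact force between the fingers and lid above 0.5 N), for 0.1 s.
At the end, for the whole second after the job is handed in: the lid is held still by the gripper's fingers at 0.85 to 1.25 rad open (about 60 degrees), the turntable is within 0.05 rad of its click stop; the lid would fall shut if let go (value of joint turntable between -0.05 and 0.05 rad and value of joint lid between 0.85 and 1.25 rad and velocity of joint lid between -0.1 and 0.1 rad/s and contact force between the fingers and lid above 0.5 N); the arm keeps its last pose, push and grip.
It fails at once if a loose bystander is moved more than 30 mm (distance of any of plane, mallet, offcut, block, chisel, glue from where it was at the start of the episode above 0.03 m).
It also fails if it takes over 72 s, if anything falls off the work surface, if the arm or the gripper's body presses on something with over 40 N, if the wrist force passes 120 N, or if a joint passes its speed limit or range.

## Working session

There is one attempt and no reset: what is moved stays moved. The work goes in short steps, Python scripts to look and compute and a shell command to move; the robot and the scene stay as the last step left them, time stands still between calls to the robot, and variables do not carry over. Pictures are saved under pics/ and viewed, on a budget of 10 in all, crops included, one or two more only if the job needs it, and the job is handed in when it is done.

```bash
mkdir -p pics; ls
cat > h.py <<'E'
import numpy as np, cv2
from rig import sensors, capture, ctrl, cut_out, place_of
def ray(p,row,col):
    K=p["camera_matrix"]; d=np.array([(col-K[0,2])/K[0,0],(row-K[1,2])/K[1,1]]); u=d.copy()
    for _ in range(20): u=d/(1+p["k1"]*(u@u))
    return np.array([u[0],u[1],1.])
def at_z(p,rc,z):
    R,t=np.array(p["R"]),np.array(p["t"]); o=-R.T@t; v=R.T@ray(p,*rc); return o+v*(z-o[2])/v[2]
def at_depth(p,rc):
    r,c=int(round(rc[0])),int(round(rc[1])); w=p["z_map"][max(r-2,0):r+3,max(c-2,0):c+3]; w=w[w>0]
    if not len(w): return None
    R,t=np.array(p["R"]),np.array(p["t"]); return R.T@(ray(p,*rc)*np.median(w)-t)
def proj(p,X):
    c=np.array(p["R"])@X+np.array(p["t"]); u=c[:2]/c[2]; u=u*(1+p["k1"]*(u@u)); K=p["camera_matrix"]
    return np.array([K[1,1]*u[1]+K[1,2],K[0,0]*u[0]+K[0,2]])
E
python3 - <<'E'
from h import *
np.set_printoptions(precision=1,suppress=True)
Z=dict(base=0,stop_roller=24,post_grip=110,lid_knob=150,lid_hinge=110,slide_grip=135,plane=0,mallet=0,offcut=0,block=0,chisel=0,glue=0)
for n in("scene","top"):
    p=capture(n); cv2.imwrite(f"pics/{n}0.png",p["color"])
    for q,z in Z.items():
        for d in place_of(p,q)[:2]:
            print(n,q,round(d["p"],2),np.array(d["centre"]),at_z(p,d["centre"],z))
print(sensors.sense())
E
```

```text
pics
scene base 0.89 [270.  294.5] [ 580.5 -112.6    0. ]
scene stop_roller 0.72 [213.2 311.3] [386.9 -56.8  24. ]
scene stop_roller 0.64 [316.9 287.9] [ 743.  -130.2   24. ]
scene post_grip 0.95 [213.9 311.3] [452.3 -56.3 110. ]
scene lid_knob 0.97 [235.8 279.1] [ 553.2 -147.3  150. ]
scene lid_knob 0.44 [285.5 214.1] [ 702.5 -315.5  150. ]
scene lid_hinge 0.73 [261.9 313.1] [617.2 -54.9 110. ]
scene slide_grip 0.6 [232.5 220.8] [ 526. -316.  135.]
scene slide_grip 0.39 [233.2 256.5] [ 532.2 -213.3  135. ]
scene plane 0.81 [220.4 483.4] [417.8 509.1   0. ]
scene mallet 0.87 [234.3 154.1] [ 433.7 -570.7    0. ]
scene offcut 0.56 [237.  220.7] [ 452.3 -349.1    0. ]
scene block 0.73 [287.2 214.4] [ 631.3 -352.7    0. ]
scene block 0.59 [213.  315.8] [369.2 -42.2   0. ]
scene chisel 0.9 [213.  282.6] [ 365.1 -151.6    0. ]
scene chisel 0.41 [233.2 258. ] [ 442.2 -229.5    0. ]
scene glue 0.91 [286.2 374.2] [643.8 123.9   0. ]
scene glue 0.72 [317.6 289.4] [ 735.2 -127.6    0. ]
top base 0.56 [235.8 344.9] [ 579.7 -122.9    0. ]
top stop_roller 0.64 [172.  349.7] [ 747.1 -137.8   24. ]

[... 244 characters left out ...]
5] [434.2 509.2   0. ]
top plane 0.51 [284.5 436.5] [ 448.1 -359.3    0. ]
top mallet 0.93 [286.4 516.3] [ 439.5 -572.     0. ]
top offcut 0.62 [285.7 432.5] [ 445.2 -348.7    0. ]
top block 0.94 [215.6 437.7] [ 631.7 -371.2    0. ]
top chisel 0.67 [216.3 435.3] [ 629.9 -364.6    0. ]
top glue 0.74 [210.  253.9] [652.2 117.9   0. ]
{'time_s': 1.3, 'joints': array([-1.5,  0.3,  1.5,  0. ,  1.3, -0.2]), 'dq': array([-0., -0., -0.,  0., -0., -0.]), 'tau': array([ -0. , -41.2, -26. ,  -0. ,   0. ,  -0. ]), 'eef_pos': array([ 161.5, -499.5,  216.4]), 'ee_rot': array([0. , 1. , 0.2, 0. ]), 'force': array([-0.3, -0.8, -0.4]), 'wrist_torque': array([-0., -0., -0.]), 'grip_width': 1.0038548826700349}
```

View pics/scene0.png

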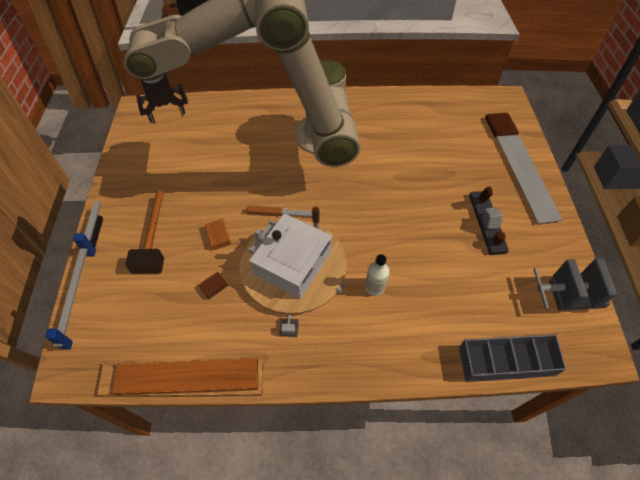

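View pics/top0.png

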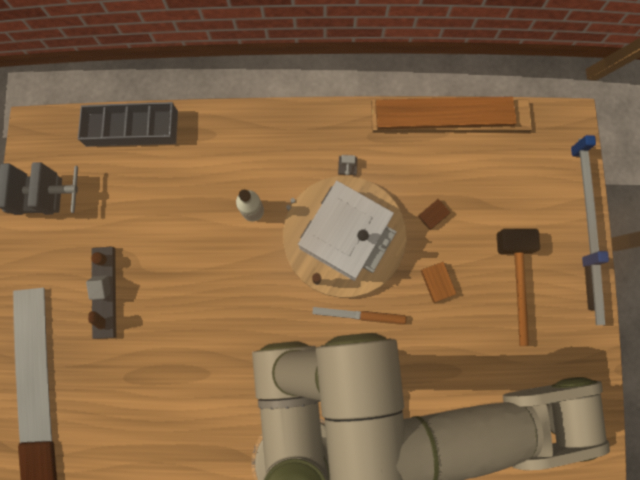

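Run:
```python
from h import *
s=sensors.sense(); print(list(s["ee_rot"]),list(s["joints"]))
p=capture("top")
c=at_z(p,place_of(p,"base")[0]["centre"],0)[:2]
print(p["t"],-np.array(p["R"]).T@p["t"])
for q,z in dict(stop_roller=24,post_grip=110,lid_knob=150,lid_hinge=110,slide_grip=135).items():
    x=at_z(p,place_of(p,q)[0]["centre"],z)[:2]-c; print(q,x,np.hypot(*x),np.degrees(np.arctan2(x[1],x[0])))
```

```text
[np.float64(2.721919727780355e-07), np.float64(0.9877943926828516), np.float64(0.15576340299979557), np.float64(8.37648397954036e-06)] [np.float64(-1.481404339242321), np.float64(0.3128653718791875), np.float64(1.4977170897759693), np.float64(1.7245226086740815e-05), np.float64(1.3310107705539531), np.float64(-0.22341259264045452)]
[ -47.49785415  573.36742206 1376.50374006] [ 303.25977536  -62.76723393 1459.40487056]
stop_roller [174.03628064 -16.38119313] 174.80552184102027 -5.377132229679732
post_grip [-116.57741837   70.33265187] 136.15056515971537 148.89688050391774
lid_knob [-16.89237594 -33.98586714] 37.95249042914916 -116.42926899160926
lid_hinge [37.99067298 76.08267035] 85.04036665964031 63.465478801469544
slide_grip [-33.10968359 -95.28927577] 100.87763490269568 -109.16054757569164
```

Scene: box at (345,235) in the top view with post at (317,279), knob (363,235), catch on the lower-right face, and housing at (348,163) on the far side. Glue is at (250,205) and the chisel below the deck at (360,315). The network points agree with the picture; next I fit the pose.

```bash
cat > fit.py <<'E'
from h import *
from scipy.optimize import least_squares
np.set_printoptions(precision=1,suppress=True)
Q=dict(base=(0,0,0),post_grip=(0,140,110),lid_knob=(-45,0,150),lid_hinge=(82,0,110),slide_grip=(-100,-12,135))
obs=[];ro=[]
for n in("top","scene"):
    p=capture(n)
    for q,b in Q.items():
        for d in place_of(p,q)[:2]:
            if d["p"]>.35: obs.append((n,q,b,at_z(p,d["centre"],b[2])[:2]))
    for d in place_of(p,"stop_roller")[:2]: ro.append(at_z(p,d["centre"],24)[:2])
rot=lambda a:np.array([[np.cos(a),-np.sin(a)],[np.sin(a),np.cos(a)]])
f=lambda v:np.concatenate([v[:2]+rot(v[2])@b[:2]-x for _,_,b,x in obs])
s=least_squares(f,[580,-118,1.0],loss="soft_l1",f_scale=5); v=s.x
print(v[:2],"yaw deg",np.degrees(v[2]))
for o,r in zip(obs,f(v).reshape(-1,2)): print(o[0],o[1],r)
for r in ro: print("roller",r,np.hypot(*(r-v[:2])),np.degrees(np.arctan2(*(r-v[:2])[::-1])))
print("post",v[:2]+rot(v[2])@[0,140])
E
python3 fit.py
```

```text
[ 572.8 -115.2] yaw deg 59.32588675915455
top base [ 3.6 15.1]
top post_grip [-1.7 -1.2]
top lid_knob [-12.3   2. ]
top lid_hinge [-0.2 -7.2]
top slide_grip [5.2 1. ]
scene base [ 0.9 -5.4]
scene post_grip [-1.6  3.6]
scene lid_knob [-1.  -6.6]
scene lid_hinge [7.9 3.8]
scene lid_hinge [ -96.8 -153.7]
scene slide_grip [2.8 8.3]
roller [ 746.6 -127.7] 174.23530358242886 -4.130690709457831
roller [ 741.8 -131. ] 169.7099398493803 -5.356758020428952
roller [438.6 508.8] 638.3068155146003 102.13767708650876
post [452.4 -43.8]
```

```bash
python3 -m jog '[[[18,28,0],[0,0,7],0],[[36,56,0],[0,0,14],0],[[54,84,0],[0,0,21],0],[[72,112,0],[0,0,28],0],[[90,140,0],[0,0,35],0],[[108,168,0],[0,0,42],0],[[126,196,0],[0,0,49],0],[[144,224,0],[0,0,56],0]]' 30
python3 -m jog '[[[18,28,0],[0,0,7],0],[[36,56,0],[0,0,14],0],[[54,84,0],[0,0,21],0],[[72,112,0],[0,0,28],0],[[90,140,0],[0,0,35],0],[[108,168,0],[0,0,42],0],[[126,196,0],[0,0,49],0],[[147,228,0],[0,0,56],0]]'
python3 -m jog '[[[0,0,0],[0,0,7],0],[[0,0,0],[0,0,14],0],[[0,0,0],[0,0,19],0],[[0,0,0],[0,0,19],0],[[0,0,0],[0,0,19],0],[[0,0,0],[0,0,19],0],[[0,0,0],[0,0,19],0],[[0,0,0],[0,0,19],0]]'
python3 - <<'E'
from h import *
np.set_printoptions(precision=1,suppress=True)
s=sensors.sense();print(s["eef_pos"],s["joints"],s["force"])
p=capture("wrist"); cv2.imwrite("pics/w1.png",p["color"])
for q,z in dict(post_grip=110,lid_knob=150,slide_grip=135).items():
    for d in place_of(p,q)[:2]: print(q,d["p"],d["centre"],at_z(p,d["centre"],z),at_depth(p,d["centre"]))
r=cut_out(p,"post_grip")
for d in r[:1]:
    print(d["p"],d["box"]); ys,xs=np.nonzero(d["region"]); P=[at_depth(p,(a,b)) for a,b in zip(ys,xs)]; P=np.array([x for x in P if x is not None]); T=P[P[:,2]>130]; print(len(T),T.mean(0) if len(T) else P.max(0))
E
```

```text
time_s: 3.02
eef_pos: [306.1, -274.1, 216.6]
ee_rot: [0.0, 0.797, 0.604, -0.0]
force: [0.4, -0.5, 0.2]
grip_width: 1.001
time_s: 3.68
eef_pos: [453.1, -46.2, 216.6]
ee_rot: [0.0, 0.421, 0.907, -0.0]
force: [0.8, -1.1, -0.2]
grip_width: 1.001
time_s: 4.35
eef_pos: [452.5, -47.7, 216.4]
ee_rot: [0.0, 0.269, 0.963, -0.0]
force: [-0.5, 0.1, -0.5]
grip_width: 1.0
[452.5 -47.7 216.4] [-0.4  0.2  1.7  0.   1.3 -1.4] [-0.5  0.1 -0.5]
post_grip 0.68 [237.0, 322.3] [453.3 -45.2 110. ] [447.7 -42.  134.7]
post_grip 0.18 [328.2, 322.4] [520.  -85.3 110. ] [516.3 -83.1 117.8]
0.85 [177.7, 193.4, 470.0, 424.4]
763 [455.5 -46.6 141.6]
```

View pics/w1.png

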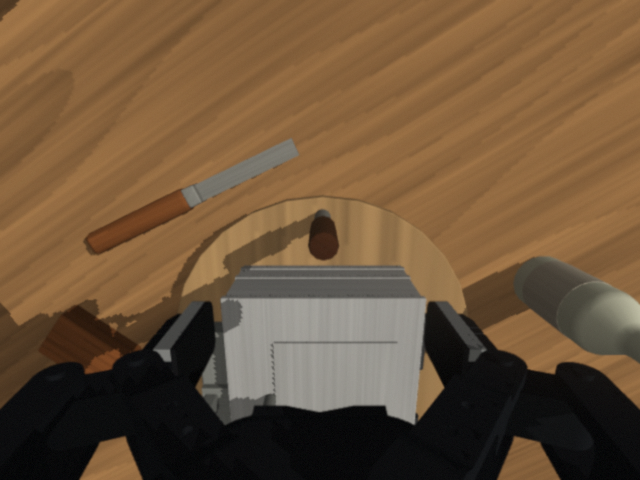

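The wrist view shows the post between the fingers (top at col 323, row 248), with the TCP within 3 mm of its axis and the fingers clear. I descend and grip.

```bash
python3 -m jog '[[[1,2,-35],[0,0,0],0],[[1,2,-70],[0,0,0],0],[[1,2,-90],[0,0,0],0],[[1,2,-109],[0,0,0],0],[[1,2,-109],[0,0,0],1],[[1,2,-109],[0,0,0],1],[[1,2,-109],[0,0,0],1],[[1,2,-109],[0,0,0],1]]' 30
python3 -m jog '[[[0,0,0],[0,0,0],1],[[0,0,0],[0,0,0],1],[[0,0,0],[0,0,0],1],[[0,0,0],[0,0,0],1],[[0,0,0],[0,0,0],1],[[0,0,0],[0,0,0],1],[[0,0,0],[0,0,0],1],[[0,0,0],[0,0,0],1]]'
python3 - <<'E'
from h import *
np.set_printoptions(precision=1,suppress=True)
s=sensors.sense(); P=s["eef_pos"][:2]; print(P)
for c in ([577,-117],):
    c=np.array(c); d=P-c; r=np.hypot(*d); a0=np.degrees(np.arctan2(d[1],d[0])); print(r,a0)
    for a in np.arange(a0,78,-4): print(round(a-a0), (c+140*np.array([np.cos(np.radians(a)),np.sin(np.radians(a))])-P).round())
E
```

```text
time_s: 5.27
eef_pos: [454.3, -45.8, 108.7]
ee_rot: [0.001, 0.268, 0.963, -0.0]
force: [-0.6, 0.8, 0.2]
grip_width: 0.453
time_s: 5.93
eef_pos: [454.1, -45.7, 108.5]
ee_rot: [0.001, 0.268, 0.963, -0.0]
force: [-1.2, 0.4, 6.0]
grip_width: 0.236
[454.1 -45.7]
142.10931208811547 149.8848981340609
0 [ 2. -1.]
-4 [7. 7.]
-8 [13. 15.]
-12 [19. 23.]
-16 [26. 30.]
-20 [33. 36.]
-24 [41. 42.]
-28 [49. 48.]
-32 [57. 52.]
-36 [66. 57.]
-40 [75. 60.]
-44 [85. 63.]
-48 [94. 66.]
-52 [104.  67.]
-56 [113.  68.]
-60 [123.  69.]
-64 [133.  68.]
-68 [143.  67.]
```

```bash
python3 -m jog '[[[5,8,0],[0,0,-4],1],[[11,16,0],[0,0,-8],1],[[18,24,0],[0,0,-12],1],[[25,31,0],[0,0,-16],1],[[32,37,0],[0,0,-20],1],[[40,43,0],[0,0,-24],1],[[48,49,0],[0,0,-28],1],[[56,53,0],[0,0,-32],1]]'
```

```text
time_s: 6.6
eef_pos: [510.6, 6.9, 108.5]
ee_rot: [0.002, 0.524, 0.851, -0.0]
force: [-0.6, -5.2, 4.8]
grip_width: 0.237
```

```bash
python3 -m jog '[[[9,3,0],[0,0,-4],1],[[18,6,0],[0,0,-8],1],[[28,9,0],[0,0,-12],1],[[37,11,0],[0,0,-16],1],[[47,12,0],[0,0,-20],1],[[54,13,0],[0,0,-23],1],[[59,13,0],[0,0,-25],1],[[59,13,0],[0,0,-25],1]]'
python3 - <<'E'
from h import *
np.set_printoptions(precision=1,suppress=True)
s=sensors.sense();print(s["eef_pos"],s["force"])
p=capture("top")
for q,z in dict(stop_roller=24,lid_knob=150,lid_hinge=110,slide_grip=135,base=0,post_grip=110).items():
    for d in place_of(p,q)[:1]: print(q,d["p"],d["centre"],at_z(p,d["centre"],z))
E
```

```text
time_s: 7.27
eef_pos: [569.3, 22.0, 108.5]
ee_rot: [-0.0, 0.696, 0.718, 0.001]
force: [-1.7, 8.5, 6.4]
grip_width: 0.239
[569.3  22.  108.5] [-1.7  8.5  6.4]
stop_roller 0.66 [171.3, 344.2] [ 749.1 -123.3   24. ]
lid_knob 0.4 [284.5, 437.1] [ 433.2 -330.2  150. ]
lid_hinge 0.91 [196.5, 340.9] [ 657.6 -110.3  110. ]
slide_grip 0.53 [266.7, 352.0] [ 479.6 -132.8  135. ]
base 0.62 [238.7, 344.8] [ 571.9 -122.5    0. ]
```

```bash
python3 -m jog '[[[3,2,0],[0,0,-1],1],[[5,2,0],[0,0,-2],1],[[7,2,0],[0,0,-3],1],[[9,3,0],[0,0,-4],1],[[11,3,0],[0,0,-5],1],[[13,3,0],[0,0,-6],1],[[13,3,0],[0,0,-6],1],[[13,3,0],[0,0,-6],1]]'
python3 -m jog '[[[1,0,0],[0,0,-0.5],1],[[2,0,0],[0,0,-1],1],[[3,0,0],[0,0,-1.5],1],[[4,0,0],[0,0,-2],1],[[4,0,0],[0,0,-2],1],[[4,0,0],[0,0,-2],1],[[4,0,0],[0,0,-2],1],[[4,0,0],[0,0,-2],1]]'
```

```text
time_s: 8.28
eef_pos: [582.9, 21.9, 108.5]
ee_rot: [0.002, 0.732, 0.681, 0.0]
force: [2.4, -7.1, 4.2]
grip_width: 0.24
time_s: 8.95
eef_pos: [585.7, 21.7, 108.5]
ee_rot: [0.001, 0.744, 0.669, -0.001]
force: [-4.5, -9.3, 7.9]
grip_width: 0.235
```

```bash
python3 -m jog '[[[-1,0,0],[0,0,0],1],[[-2,0,0],[0,0,0],1],[[-2,0,0],[0,0,0],0.2],[[-2,0,0],[0,0,0],0],[[-2,0,0],[0,0,0],0],[[-2,0,0],[0,0,0],0],[[-2,0,0],[0,0,0],0],[[-2,0,0],[0,0,0],0]]'
python3 -m jog '[[[0,0,30],[0,0,0],0],[[0,0,60],[0,0,0],0],[[0,0,90],[0,0,0],0],[[0,0,120],[0,0,0],0],[[-20,-50,120],[0,0,7],0],[[-35,-70,120],[0,0,14],0],[[-50,-110,120],[0,0,21],0],[[-70,-140,120],[0,0,28],0]]'
python3 -m jog '[[[-20,0,0],[0,0,7],0],[[-40,0,0],[0,0,14],0],[[-60,0,0],[0,0,21],0],[[-60,0,0],[0,0,28],0],[[-60,0,0],[0,0,35],0],[[-60,0,0],[0,0,42],0],[[-60,0,0],[0,0,49],0],[[-60,0,0],[0,0,56],0]]'
python3 - <<'E'
from h import *
np.set_printoptions(precision=1,suppress=True)
s=sensors.sense();print(s["eef_pos"],s["force"],s["joints"])
for n in("wrist","top","scene"):
  p=capture(n);cv2.imwrite(f"pics/{n}2.png",p["color"])
  for q,z in dict(stop_roller=24,lid_knob=150,lid_hinge=110,slide_grip=135,base=0,post_grip=110).items():
    for d in place_of(p,q)[:1]: print(n,q,round(d["p"],2),np.array(d["centre"]),at_z(p,d["centre"],z))
E
```

```text
time_s: 9.62
eef_pos: [583.5, 23.6, 107.3]
ee_rot: [-0.0, 0.744, 0.669, 0.0]
force: [-0.7, 1.0, 0.4]
grip_width: 1.002
time_s: 10.28
eef_pos: [516.0, -113.3, 227.4]
ee_rot: [0.0, 0.57, 0.822, 0.0]
force: [0.2, -0.3, 0.1]
grip_width: 1.004
time_s: 10.95
eef_pos: [456.6, -111.8, 227.5]
ee_rot: [0.0, 0.117, 0.993, 0.0]
force: [0.3, -0.2, 0.3]
grip_width: 1.001
[ 456.6 -111.8  227.5] [ 0.3 -0.2  0.3] [-0.5  0.2  1.6  0.   1.3 -1.8]
wrist stop_roller 0.5 [255.9 109.2] [ 448.8 -341.3   24. ]
wrist lid_knob 0.62 [337.1 338.8] [ 526.7 -113.4  150. ]
wrist slide_grip 0.91 [265.2 303.9] [ 471.  -126.6  135. ]
wrist base 0.84 [306.4 337.5] [ 574.7 -117.8    0. ]
wrist post_grip 0.67 [332.6 503.2] [580.   23.5 110. ]
top stop_roller 0.87 [172.1 346.4] [ 746.9 -129.1   24. ]
top lid_hinge 0.74 [196.4 345. ] [ 657.8 -120.4  110. ]
top base 0.63 [170.7 348.8] [ 758.2 -136.7    0. ]
top post_grip 0.93 [228.  286.3] [579.8  24.3 110. ]
scene stop_roller 0.7 [316.1 287.8] [ 740.6 -130.5   24. ]
scene lid_knob 0.96 [230.1 293.4] [ 535.5 -107.5  150. ]
scene lid_hinge 0.85 [273.5 287.9] [ 651.4 -124.8  110. ]
scene base 0.83 [269.6 294.1] [ 579.1 -113.8    0. ]
scene post_grip 0.82 [247.9 339.3] [574.1  20.5 110. ]
```

View pics/wrist2.png

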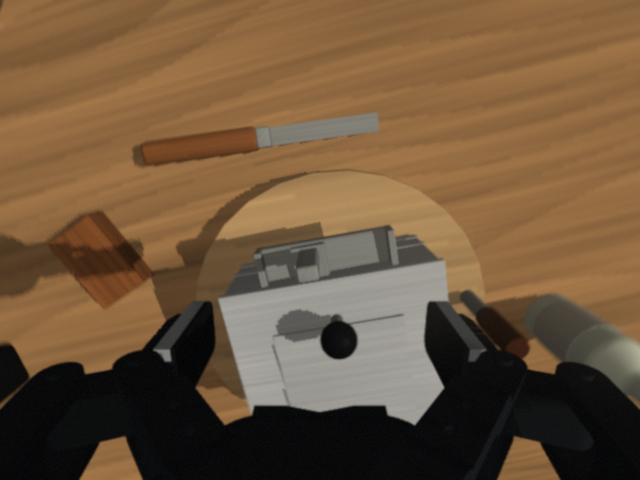

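The wrist view shows the box front with the catch tab at (305,265), the knob at (339,340), and the lid's front edge from (221,298) to (445,263). I measure the yaw from that edge and the roller housing.

```bash
python3 - <<'E'
from h import *
np.set_printoptions(precision=1,suppress=True)
p=capture("wrist")
a,b=[at_z(p,x,118) for x in((298,221),(263,445))]; d=b-a; print("lid front edge",a,b,np.hypot(*d[:2]),"yaw",np.degrees(np.arctan2(-d[0],d[1])))
# lid top: depth-based minAreaRect
for n in("wrist","top"):
    p=capture(n); R,t=np.array(p["R"]),np.array(p["t"]); P=[]
    for r in range(150,420):
        for c in range(150,500):
            z=p["z_map"][r,c]
            if z>0:
                X=R.T@(ray(p,r,c)*z-t)
                if abs(X[2]-118)<4 and 450<X[0]<690 and abs(X[1]+116)<120: P.append(X)
    P=np.array(P); 
    if len(P)<50: print(n,len(P)); continue
    print(n,len(P),cv2.minAreaRect(P[:,:2].astype(np.float32)),P.min(0),P.max(0))
    # fit front edge
    ys=np.arange(-180,-60,4); E=[]
    for y in ys:
        q=P[abs(P[:,1]-y)<3]; 
        if len(q)>3: E.append((y,q[:,0].min()))
    E=np.array(E); k=np.polyfit(E[:,0],E[:,1],1); print("edge yaw",-np.degrees(np.arctan(k[0])))
h=capture("scene")
E
python3 fit.py
```

```text
lid front edge [ 487.7 -201.7  118. ] [501.5 -20.1 118. ] 182.10874864104696 yaw -4.333286347748521
wrist 25486 ((548.7493896484375, -120.10762023925781), (196.9311981201172, 156.70248413085938), 73.43934631347656) [ 467.  -212.6  114. ] [645.9 -20.3 122. ]
edge yaw -4.057317460087527
top 1829 ((565.4302978515625, -120.15882110595703), (186.6013946533203, 192.90591430664062), 86.37689971923828) [ 472.6 -218.3  114. ] [664.9 -23.6 122. ]
edge yaw -20.82810470886297
[ 574.1 -112.4] yaw deg -2.108877176109848
top post_grip [2.  1.2]
top lid_hinge [-1.3  1.3]
top lid_hinge [  67.7 -128.8]
scene base [-7.3  3.8]
scene base [142.6   8.3]
scene post_grip [-1.4  8.8]
scene lid_knob [-3.8 -7.5]
scene lid_knob [ -76.3 -129.6]
scene lid_hinge [9.  9.1]
scene lid_hinge [ -51.5 -223.2]
scene slide_grip [5.  0.7]
roller [ 746.3 -130.9] 173.16427434270253 -6.130716168846599
roller [ 743.7 -129.3] 170.3739392894647 -5.699731019605305
post [579.3  27.5]
```

View pics/top2.png

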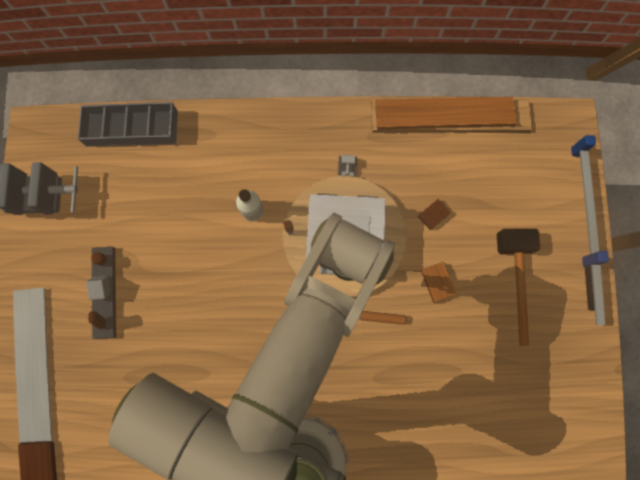

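The yaw readings agree: the box is at -4.1° to -4.8°, the housing at about -4.4°, and the force at the post changed sign over the pin, so the turntable is in the stop. On to the knob at about (528,-114,150).

```bash
python3 -m jog '[[[36,-1,0],[0,0,5],0],[[71,-2,0],[0,0,9],0],[[71,-2,-30],[0,0,9],0],[[71,-2,-60],[0,0,9],0],[[71,-2,-79],[0,0,9],0],[[71,-2,-79],[0,0,9],0.3],[[71,-2,-79],[0,0,9],0.5],[[71,-2,-79],[0,0,9],0.5]]' 30
python3 - <<'E'
from h import *
np.set_printoptions(precision=1,suppress=True)
s=sensors.sense();print(s["eef_pos"],s["force"],s["grip_width"])
p=capture("wrist");cv2.imwrite("pics/w3.png",p["color"])
for d in place_of(p,"lid_knob")[:1]: print(d["p"],d["centre"],at_z(p,d["centre"],150),at_depth(p,d["centre"]))
E
```

```text
time_s: 13.57
eef_pos: [528.3, -114.2, 150.0]
ee_rot: [0.001, 0.042, 0.999, -0.0]
force: [-0.5, 0.4, 0.2]
grip_width: 0.605
[ 528.3 -114.2  150. ] [-0.5  0.4  0.2] 0.6052707599584245
0.85 [292.7, 316.3] [ 527.3 -115.1  150. ] [ 522.2 -114.6  161.7]
```

View pics/w3.png

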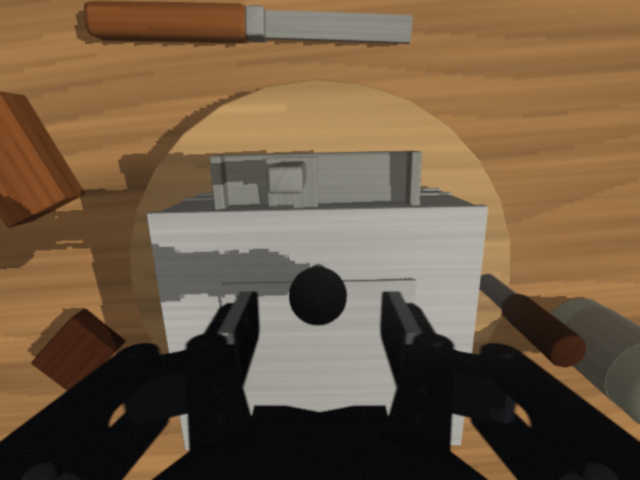

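The knob at (317,293) is centred between the pads and the box is square to the gripper. I close and tug.

```bash
python3 -m jog '[[[0,0,-1],[0,0,0],1],[[0,0,-1],[0,0,0],1],[[0,0,-1],[0,0,0],1],[[0,0,-1],[0,0,0],1],[[0,0,-1],[0,0,0],1],[[0,0,-1],[0,0,0],1],[[0,0,-1],[0,0,0],1],[[0,0,-1],[0,0,0],1]]' 40
python3 -m jog '[[[0,0,1],[0,0,0],1],[[0,0,2],[0,0,0],1],[[0,0,3],[0,0,0],1],[[0,0,4],[0,0,0],1],[[0,0,5],[0,0,0],1],[[0,0,6],[0,0,0],1],[[0,0,6],[0,0,0],1],[[0,0,6],[0,0,0],1]]'
```

```text
time_s: 14.33
eef_pos: [528.3, -114.5, 148.8]
ee_rot: [0.001, 0.042, 0.999, -0.001]
force: [-1.2, -1.5, 6.7]
grip_width: 0.002
time_s: 15.0
eef_pos: [527.6, -113.9, 153.4]
ee_rot: [-0.0, 0.042, 0.999, 0.0]
force: [-0.0, 0.0, -0.0]
grip_width: -0.003
```

Run:
```python
from h import *
np.set_printoptions(precision=1,suppress=True)
s=sensors.sense();print(s["eef_pos"],s["force"],s["grip_width"])
for n in ("wrist","scene"):
    p=capture(n);
    for q,z in dict(lid_knob=150,slide_grip=135,post_grip=110,lid_hinge=110).items():
        for d in place_of(p,q)[:1]: print(n,q,d["p"],d["centre"],at_z(p,d["centre"],z),at_depth(p,d["centre"]))
    im=p["color"]
    if n=="scene": im=cv2.resize(im[170:350,200:440],None,fx=3,fy=3)
    cv2.imwrite(f"pics/{n}4.png",im)
```

```text
[ 527.6 -113.9  153.4] [-0.  0. -0.] -0.003288071967645586
wrist lid_knob 0.7 [292.8, 316.1] [ 528.1 -115.   150. ] [ 516.6 -113.8  176.4]
wrist slide_grip 0.56 [177.0, 285.6] [ 472.8 -125.2  135. ] [ 471.6 -123.7  149.4]
wrist post_grip 0.67 [328.3, 539.2] [582.2  22.  110. ] [575.4  15.  120.9]
scene lid_knob 0.83 [228.8, 292.6] [ 531.1 -109.7  150. ] [ 536.4 -109.3  157.8]
scene slide_grip 0.16 [318.3, 289.0] [ 793.8 -119.6  135. ] [ 748.3 -126.9   26.3]
scene post_grip 0.64 [269.9, 292.1] [ 640.6 -113.3  110. ] [ 645.9 -112.7  119.7]
scene lid_hinge 0.63 [272.0, 288.1] [ 646.8 -124.3  110. ] [ 650.5 -123.8  116.8]
```

View pics/wrist4.png

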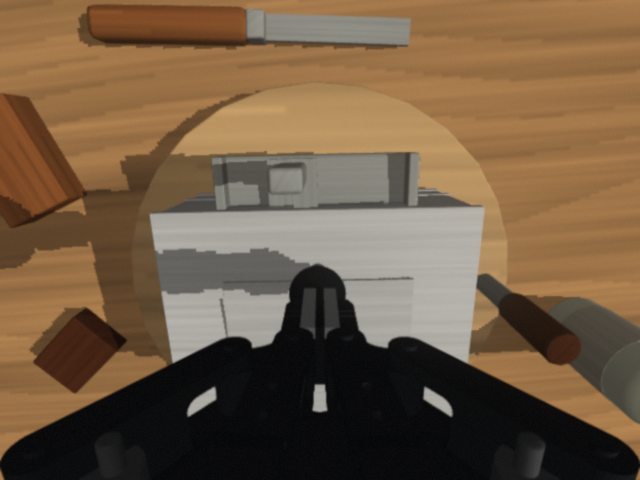

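View pics/scene4.png

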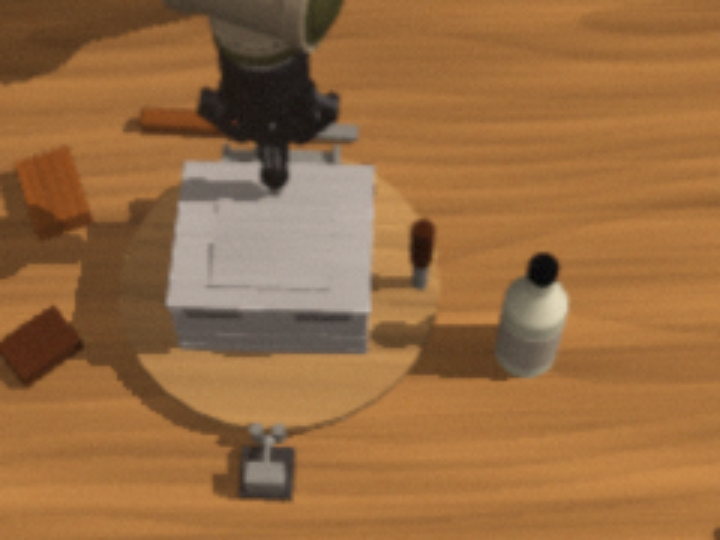

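Run:
```python
from h import *
np.set_printoptions(precision=1,suppress=True)
p=capture("wrist"); print("cam",-np.array(p["R"]).T@p["t"], sensors.sense()["eef_pos"])
for X in ([528,-114,136],[517,-114,136],[517,-114,170],[528,-114,150],[528,-114,164]): print(X,proj(p,np.array(X,float)))
for c in (300,308,318,328,336):
    print(c,[(r,at_depth(p,(r,c)).round()) for r in range(262,350,12)])
```

```text
cam [ 458.2 -107.4  310.3] [ 527.6 -113.9  153.4]
[528, -114, 136] [281.6 318.3]
[517, -114, 136] [261.8 316.5]
[517, -114, 170] [287.6 315.8]
[528, -114, 150] [292.4 318.2]
[528, -114, 164] [305.  318.1]
300 [(262, array([ 523., -124.,  117.])), (274, array([ 517., -122.,  151.])), (286, array([ 521., -122.,  158.])), (298, array([ 525., -122.,  161.])), (310, array([ 520., -120.,  184.])), (322, array([ 519., -120.,  196.])), (334, array([ 514., -118.,  213.])), (346, array([ 515., -118.,  218.]))]
308 [(262, array([ 523., -120.,  117.])), (274, array([ 516., -118.,  154.])), (286, array([ 520., -118.,  160.])), (298, array([ 516., -117.,  182.])), (310, array([ 516., -117.,  192.])), (322, array([ 516., -116.,  201.])), (334, array([ 515., -116.,  211.])), (346, array([ 515., -116.,  218.]))]
318 [(262, array([ 523., -114.,  118.])), (274, array([ 517., -113.,  155.])), (286, array([ 520., -113.,  160.])), (298, array([ 517., -113.,  182.])), (310, array([ 517., -113.,  192.])), (322, array([ 517., -113.,  201.])), (334, array([ 519., -113.,  205.])), (346, array([ 523., -113.,  205.]))]
328 [(262, array([ 524., -108.,  117.])), (274, array([ 518., -108.,  153.])), (286, array([ 521., -109.,  160.])), (298, array([ 517., -109.,  181.])), (310, array([ 517., -109.,  192.])), (322, array([ 517., -110.,  201.])), (334, array([ 516., -110.,  210.])), (346, array([ 516., -110.,  217.]))]
336 [(262, array([ 524., -104.,  117.])), (274, array([ 520., -105.,  149.])), (286, array([ 522., -105.,  157.])), (298, array([ 518., -106.,  181.])), (310, array([ 517., -106.,  192.])), (322, array([ 517., -107.,  201.])), (334, array([ 516., -107.,  211.])), (346, array([ 516., -107.,  218.]))]
```

Run:
```python
from h import *
print(ctrl.tip_extent,[a for a in dir(ctrl) if a[0]!='_'])
s=sensors.sense(); print(s)
p=capture("scene"); R,t=np.array(p["R"]),np.array(p["t"])
# gripper seen from the scene camera: lowest finger points near knob column
P=[]
for r in range(190,240):
    for c in range(270,320):
        z=p["z_map"][r,c]
        if z>0:
            X=R.T@(ray(p,r,c)*z-t)
            if X[2]>140 and abs(X[1]+114)<25: P.append((r,c,*X.round()))
P=np.array(P)
for r in sorted(set(P[:,0])): q=P[P[:,0]==r]; print(int(r),q[:,2:].min(0),q[:,2:].max(0))
```

```text
17.0 ['PlanningError', 'finish_job', 'tip_extent']
{'time_s': 15.55, 'joints': array([-4.29715543e-01,  4.01258178e-01,  1.54404787e+00,  8.58807896e-06,
        1.19626243e+00, -1.91632156e+00]), 'dq': array([ 1.66905688e-03,  3.92815813e-05,  8.52698155e-04, -9.45857298e-04,
       -3.84509057e-05, -6.05645127e-05]), 'tau': array([-7.97058419e-04, -4.38436890e+01, -2.45260781e+01, -4.15276099e-04,
        2.69520751e-04,  5.53016457e-05]), 'eef_pos': array([ 527.64215168, -113.87284026,  153.42953994]), 'ee_rot': array([ 1.27003091e-05,  4.20842938e-02,  9.99114064e-01, -8.68596389e-07]), 'force': array([ 0.32487682,  0.30729223, -0.28692935]), 'wrist_torque': array([ 0.00719916, -0.03216547, -0.02120031]), 'grip_width': -0.004714024610987978}
190 [ 548. -139.  343.] [567. -90. 367.]
191 [ 547. -139.  340.] [566. -90. 362.]
192 [ 552. -139.  341.] [558. -90. 348.]
193 [ 553. -137.  338.] [560. -91. 347.]
194 [ 554. -137.  336.] [562. -91. 345.]
195 [ 555. -137.  334.] [564. -91. 344.]
196 [ 555. -138.  329.] [565. -91. 342.]
197 [ 553. -138.  324.] [565. -91. 337.]
198 [ 551. -139.
[... 763 characters left out ...]
217 [ 531. -129.  208.] [542. -91. 221.]
218 [ 526. -127.  194.] [ 542. -101.  218.]
219 [ 527. -127.  191.] [ 539. -101.  210.]
220 [ 531. -128.  193.] [ 537. -101.  202.]
221 [ 529. -128.  185.] [ 538. -101.  198.]
222 [ 532. -126.  184.] [ 538. -101.  193.]
223 [ 534. -126.  183.] [ 539. -101.  190.]
224 [ 532. -121.  175.] [ 538. -104.  184.]
225 [ 526. -125.  162.] [ 538. -105.  179.]
226 [ 523. -128.  153.] [ 534. -103.  169.]
227 [ 529. -128.  156.] [ 535. -102.  164.]
228 [ 532. -128.  155.] [ 536. -103.  162.]
229 [ 531. -128.  149.] [ 540. -103.  163.]
230 [ 536. -125.  151.] [ 541. -106.  160.]
231 [ 534. -122.  144.] [ 541. -106.  155.]
232 [ 538. -120.  145.] [ 542. -111.  150.]
```

Both the scene and wrist depth put the closed fingertips at z≈170, above the ball top at 164, while the TCP reads 153. So the tips really sit about 17 mm behind the reported TCP, not ahead of it. I open, go about 41 mm lower, and watch the force.

```bash
python3 -m jog '[[[0,0,8],[0,0,0],0.3],[[0,0,8],[0,0,0],0],[[0,0,8],[0,0,0],0],[[0,0,8],[0,0,0],0],[[0,0,8],[0,0,0],0],[[0,0,0],[0,0,0],0],[[0,0,-10],[0,0,0],0],[[0,0,-20],[0,0,0],0]]'
python3 -m jog '[[[0,0,-5],[0,0,0],0],[[0,0,-10],[0,0,0],0],[[0,0,-15],[0,0,0],0],[[0,0,-20],[0,0,0],0],[[0,0,-20],[0,0,0],0.3],[[0,0,-20],[0,0,0],0.5],[[0,0,-20],[0,0,0],0.5],[[0,0,-20],[0,0,0],0.5]]'
python3 - <<'E'
from h import *
np.set_printoptions(precision=0,suppress=True)
p=capture("wrist"); R,t=np.array(p["R"]),np.array(p["t"])
print(sensors.sense()["eef_pos"]); g=[]
for r in range(200,400,2):
    for c in range(180,460,2):
        z=p["z_map"][r,c]
        if z>0: g.append(R.T@(ray(p,r,c)*z-t))
g=np.array(g)
for side in(1,-1):
    q=g[(side*(g[:,1]+114)>16)&(side*(g[:,1]+114)<50)&(g[:,2]>122)&(g[:,0]>500)&(g[:,0]<560)]; print(side,q[np.argsort(q[:,2])][:6])
E
```

```text
time_s: 16.27
eef_pos: [527.4, -113.8, 132.1]
ee_rot: [-0.0, 0.042, 0.999, 0.0]
force: [0.3, -0.3, -0.0]
grip_width: 0.998
time_s: 16.93
eef_pos: [527.8, -113.9, 113.8]
ee_rot: [0.0, 0.042, 0.999, -0.0]
force: [-0.8, -0.1, 0.1]
grip_width: 0.497
[ 528. -114.  114.]
1 [[521. -91. 131.]
 [526. -92. 131.]
 [523. -91. 131.]
 [524. -92. 132.]
 [525. -92. 132.]
 [523. -92. 132.]]
-1 [[ 526. -135.  130.]
 [ 530. -135.  131.]
 [ 527. -135.  131.]
 [ 532. -135.  131.]
 [ 529. -135.  131.]
 [ 527. -135.  131.]]
```

Fingertips measure z≈131 on both sides of the ball, as wanted. I close and tug.

```bash
python3 -m jog '[[[0,0,1],[0,0,0],1],[[0,0,1],[0,0,0],1],[[0,0,1],[0,0,0],1],[[0,0,1],[0,0,0],1],[[0,0,1],[0,0,0],1],[[0,0,1],[0,0,0],1],[[0,0,1],[0,0,0],1],[[0,0,1],[0,0,0],1]]' 40
python3 -m jog '[[[0,0,1],[0,0,0],1],[[0,0,2],[0,0,0],1],[[0,0,3],[0,0,0],1],[[0,0,3.5],[0,0,0],1],[[0,0,4],[0,0,0],1],[[0,0,4.5],[0,0,0],1],[[0,0,5],[0,0,0],1],[[0,0,5],[0,0,0],1]]'
```

```text
time_s: 17.65
eef_pos: [527.6, -115.0, 115.0]
ee_rot: [0.0, 0.042, 0.999, -0.001]
force: [-3.0, -4.1, 2.6]
grip_width: 0.306
time_s: 18.32
eef_pos: [529.1, -115.1, 119.6]
ee_rot: [0.002, 0.042, 0.999, -0.001]
force: [8.8, -6.2, -7.1]
grip_width: 0.302
```

```bash
python3 -m jog '[[[0,0,0.5],[0,0,0],1],[[0,0,1],[0,0,0],1],[[0,0,1],[0,0,0],1],[[0,0,1],[0,0,0],1],[[0,0,1],[0,0,0],1],[[0,0,1],[0,0,0],1],[[0,0,1],[0,0,0],1],[[0,0,1],[0,0,0],1]]'
python3 -m jog '[[[0,0,0.5],[0,0,0],1],[[0,0,1],[0,0,0],1],[[0,0,1],[0,0,0],1],[[0,0,1],[0,0,0],1],[[0,0,1],[0,0,0],1],[[0,0,1],[0,0,0],1],[[0,0,1],[0,0,0],1],[[0,0,1],[0,0,0],1]]'
```

```text
time_s: 18.98
eef_pos: [529.4, -115.1, 120.4]
ee_rot: [0.002, 0.042, 0.999, -0.001]
force: [12.2, -6.1, -8.4]
grip_width: 0.301
time_s: 19.65
eef_pos: [529.5, -115.1, 120.8]
ee_rot: [0.002, 0.042, 0.999, -0.001]
force: [15.1, -5.8, -14.6]
grip_width: 0.3
```

The lid stops hard: the last 1 mm commanded raised it only 0.4 mm and the pull grew by 6 N to about 15 N, at 5.8 mm rise. It is caught. I let it down, release, rise and look at the catch.

```bash
python3 -m jog '[[[0,0,-2],[0,0,0],1],[[0,0,-4],[0,0,0],1],[[0,0,-6],[0,0,0],1],[[0,0,-7],[0,0,0],1],[[0,0,-7],[0,0,0],1],[[0,0,-7],[0,0,0],0.5],[[0,0,-7],[0,0,0],0],[[0,0,-7],[0,0,0],0]]'
python3 -m jog '[[[0,0,-7],[0,0,0],0],[[0,0,20],[0,0,0],0],[[0,0,55],[0,0,0],0],[[0,0,90],[0,0,0],0],[[-20,-3,90],[0,0,0],0],[[-40,-6,90],[0,0,0],0],[[-57,-9,90],[0,0,0],0.5],[[-57,-9,90],[0,0,0],0.5]]'
python3 - <<'E'
from h import *
np.set_printoptions(precision=1,suppress=True)
s=sensors.sense();print(s["eef_pos"],s["force"])
p=capture("wrist");cv2.imwrite("pics/w5.png",p["color"]); R,t=np.array(p["R"]),np.array(p["t"])
for q,z in dict(slide_grip=135,lid_knob=150,post_grip=110).items():
    for d in place_of(p,q)[:2]: print(q,d["p"],d["centre"],at_z(p,d["centre"],z),at_depth(p,d["centre"]))
g=[]
for r in range(60,400):
    for c in range(150,500):
        z=p["z_map"][r,c]
        if z>0: g.append(R.T@(ray(p,r,c)*z-t))
g=np.array(g)
T=g[(abs(g[:,2]-149)<5)&(abs(g[:,0]-473)<25)&(abs(g[:,1]+125)<30)]; print("tab top",len(T),T.min(0),T.max(0),np.median(T,0))
for y in range(-190,-40,6):
    q=g[(abs(g[:,1]-y)<3)&(abs(g[:,0]-470)<12)]; 
    if len(q): print(y,np.percentile(q[:,2],[2,50,98]))
E
```

```text
time_s: 20.32
eef_pos: [527.7, -113.7, 114.5]
ee_rot: [0.0, 0.042, 0.999, 0.0]
force: [0.2, -0.7, -0.4]
grip_width: 0.72
time_s: 20.98
eef_pos: [468.7, -122.9, 204.2]
ee_rot: [-0.0, 0.042, 0.999, 0.0]
force: [0.2, 1.2, -0.7]
grip_width: 0.748
[ 468.7 -122.9  204.2] [ 0.2  1.2 -0.7]
slide_grip 0.94 [258.0, 316.4] [ 472.8 -124.7  135. ] [ 468.3 -124.2  148.9]
slide_grip 0.4 [341.3, 336.2] [ 536.5 -116.1  135. ] [ 521.  -116.1  160.5]
post_grip 0.89 [359.0, 507.0] [580.5  21.7 110. ] [461.1 -69.4 275.6]
tab top 476 [ 466.7 -132.3  144. ] [ 479.1 -116.3  151. ] [ 472.2 -124.4  149.2]
-190 [28.1 29.5 30.9]
-184 [28.2 29.5 30.8]
-178 [27.6 29.6 30.7]
-172 [ 28.2  29.8 277.9]
-166 [ 28.6 244.5 278.6]
-160 [ 28.4  98.  106.8]
-154 [ 29.  243.3 263. ]
-148 [28.1 97.8 99.6]
-142 [28.3 97.7 99.6]
-136 [ 28.3  98.9 106.6]
-130 [ 28.5 118.1 150.2]
-124 [ 28.5 122.2 150.3]
-118 [ 28.4 106.5 150.1]
-112 [ 28.3  97.8 106.4]
-106 [28.2 97.3 99.6]
-100 [28.2 97.  99.5]
-94 [ 28.4  99.2 278.8]
-88 [ 29.4 252.  280.3]
-82 [ 28.8 266.9 282.5]
-76 [ 28.9 272.7 279.1]
-70 [ 28.3  99.1 278.6]
-64 [28.3 92.6 99.6]
-58 [ 28.1  98.3 109.2]
-52 [ 28.3  29.9 109.1]
-46 [27.8 29.5 30.9]
```

Tab at (472.5,-124.4), top 149-150, track ends at most 109 high; the post has not moved. I descend and grip the tab.

```bash
python3 -m jog '[[[3,-1,-30],[0,0,0],0.5],[[3,-1,-60],[0,0,0],0.5],[[3,-1,-85],[0,0,0],0.5],[[3,-1,-100],[0,0,0],0.5],[[3,-1,-100],[0,0,0],0.9],[[3,-1,-100],[0,0,0],1],[[3,-1,-100],[0,0,0],1],[[3,-1,-100],[0,0,0],1]]' 20
python3 -m jog '[[[0,0,0],[0,0,0],1],[[0,0,0],[0,0,0],1],[[0,0,0],[0,0,0],1],[[0,0,0],[0,0,0],1],[[0,3,0],[0,0,0],1],[[0.5,6,0],[0,0,0],1],[[0.7,9,0],[0,0,0],1],[[1,12,0],[0,0,0],1]]'
python3 -m jog '[[[0,3,0],[0,0,0],1],[[0.5,6,0],[0,0,0],1],[[0.7,9,0],[0,0,0],1],[[1,11,0],[0,0,0],1],[[1,12,0],[0,0,0],1],[[1,12,0],[0,0,0],1],[[1,12,0],[0,0,0],1],[[1,12,0],[0,0,0],1]]'
```

```text
time_s: 21.85
eef_pos: [474.2, -123.9, 104.8]
ee_rot: [0.001, 0.042, 0.999, -0.0]
force: [3.6, -0.9, -8.9]
grip_width: 0.183
time_s: 22.52
eef_pos: [474.9, -111.9, 104.7]
ee_rot: [0.0, 0.042, 0.999, -0.0]
force: [3.2, -2.3, -7.6]
grip_width: 0.185
time_s: 23.18
eef_pos: [475.7, -99.7, 104.7]
ee_rot: [0.0, 0.042, 0.999, 0.0]
force: [0.8, 2.1, -0.8]
grip_width: 0.179
```

```bash
python3 -m jog '[[[0,1,0],[0,0,0],1],[[0,2,0],[0,0,0],1],[[0,2.5,0],[0,0,0],1],[[0,3,0],[0,0,0],1],[[0,3,0],[0,0,0],1],[[0,3,0],[0,0,0],1],[[0,3,0],[0,0,0],1],[[0,3,0],[0,0,0],1]]'
```

```text
time_s: 23.85
eef_pos: [475.8, -97.0, 104.6]
ee_rot: [0.0, 0.042, 0.999, -0.0]
force: [1.8, -1.3, 3.6]
grip_width: 0.183
```

```bash
python3 -m jog '[[[0,1,0],[0,0,0],1],[[0,1,0],[0,0,0],1],[[0,1,0],[0,0,0],0.5],[[0,1,0],[0,0,0],0.5],[[0,1,0],[0,0,0],0.5],[[0,1,35],[0,0,0],0.5],[[0,1,70],[0,0,0],0.3],[[0,1,100],[0,0,0],0]]'
python3 - <<'E'
from h import *
np.set_printoptions(precision=1,suppress=True)
s=sensors.sense();print(s["eef_pos"],s["force"])
p=capture("wrist");cv2.imwrite("pics/w6.png",p["color"])
for q,z in dict(slide_grip=135,lid_knob=150,post_grip=110).items():
    for d in place_of(p,q)[:2]: print(q,d["p"],d["centre"],at_z(p,d["centre"],z),at_depth(p,d["centre"]))
E
```

```text
time_s: 24.52
eef_pos: [475.3, -95.5, 206.1]
ee_rot: [-0.0, 0.042, 0.999, 0.0]
force: [1.1, -0.9, -0.4]
grip_width: 0.764
[475.3 -95.5 206.1] [ 1.1 -0.9 -0.4]
slide_grip 0.78 [250.1, 315.9] [474.5 -97.3 135. ] [470.3 -96.8 149. ]
lid_knob 0.77 [334.3, 298.5] [ 527.8 -113.6  150. ] [ 521.7 -112.3  160.7]
post_grip 0.97 [352.9, 471.5] [579.9  20.5 110. ] [466.8 -50.9 274.6]
```

View pics/w6.png

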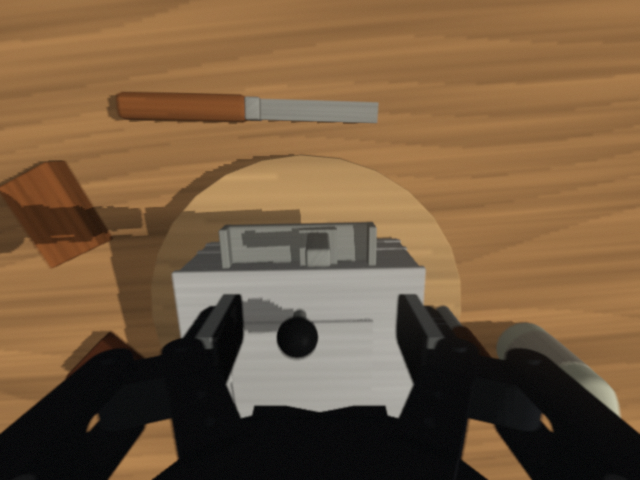

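The catch tab is now at (318,247), near the left end after moving 27 mm. The knob is at (298,337) and the post has not moved. Back to the knob.

```bash
python3 -m jog '[[[30,-10,0],[0,0,0],0],[[52,-19,0],[0,0,0],0],[[52,-19,-30],[0,0,0],0],[[52,-19,-60],[0,0,0],0],[[52,-19,-91],[0,0,0],0],[[52,-19,-91],[0,0,0],0.6],[[52,-19,-91],[0,0,0],1],[[52,-19,-91],[0,0,0],1]]' 40
python3 -m jog '[[[0,0,0],[0,0,0],1],[[0,0,0],[0,0,0],1],[[0,0,0],[0,0,0],1],[[0,0,0],[0,0,0],1],[[1,0,3],[0,0,0],1],[[2,0,6],[0,0,0],1],[[4,0,11],[0,0,0],1],[[4,0,11],[0,0,0],1]]'
```

```text
time_s: 25.38
eef_pos: [528.1, -115.0, 114.5]
ee_rot: [0.0, 0.042, 0.999, -0.0]
force: [-0.3, 0.4, -0.0]
grip_width: 0.603
time_s: 26.05
eef_pos: [531.9, -115.3, 125.3]
ee_rot: [0.0, 0.042, 0.999, -0.0]
force: [-1.3, -3.7, -3.8]
grip_width: 0.301
```

The lid is free: 11 mm up with only 4 N. I raise it along its arc.

```bash
python3 -m jog '[[[2,0,5],[0,0,0],1],[[5,0,10],[0,0,0],1],[[8,0,15.5],[0,0,0],1],[[11,-1,20.5],[0,0,0],1],[[14,-1,25],[0,0,0],1],[[17,-1,30],[0,0,0],1],[[21,-1.5,34.5],[0,0,0],1],[[25,-2,39],[0,0,0],1]]'
python3 -m jog '[[[4,0,4],[0,0,0],1],[[8,0,8],[0,0,0],1],[[12.5,-1,12],[0,0,0],1],[[17,-1,15.5],[0,0,0],1],[[22,-2,19],[0,0,0],1],[[27,-2,22],[0,0,0],1],[[27,-2,22],[0,0,0],1],[[27,-2,22],[0,0,0],1]]'
```

```text
time_s: 26.72
eef_pos: [556.6, -116.9, 163.6]
ee_rot: [-0.001, 0.042, 0.999, 0.0]
force: [-1.5, -2.6, -4.5]
grip_width: 0.304
time_s: 27.38
eef_pos: [583.7, -118.7, 185.6]
ee_rot: [-0.0, 0.042, 0.999, 0.0]
force: [-3.3, -1.1, -0.3]
grip_width: 0.304
```

```bash
python3 -m jog '[[[5,0,3],[0,0,0],1],[[10,-1,6],[0,0,0],1],[[15,-1,8.5],[0,0,0],1],[[20.5,-1.5,10.5],[0,0,0],1],[[26,-2,13],[0,0,0],1],[[31.5,-2,14.5],[0,0,0],1],[[37,-3,16.5],[0,0,0],1],[[37,-3,16.5],[0,0,0],1]]'
python3 -m jog '[[[0,0,0],[0,0,0],1],[[0,0,0],[0,0,0],1],[[0,0,0],[0,0,0],1],[[0,0,0],[0,0,0],1],[[0,0,0],[0,0,0],1],[[0,0,0],[0,0,0],1],[[0,0,0],[0,0,0],1],[[0,0,0],[0,0,0],1]]'
python3 - <<'E'
from h import *
np.set_printoptions(precision=1,suppress=True)
s=sensors.sense();print(s["eef_pos"],s["force"],s["grip_width"])
p=capture("scene"); R,t=np.array(p["R"]),np.array(p["t"])
for q,z in dict(lid_knob=238,post_grip=110,stop_roller=24).items():
    for d in place_of(p,q)[:1]: print(q,d["p"],d["centre"],at_z(p,d["centre"],z),at_depth(p,d["centre"]))
cv2.imwrite("pics/s7.png",cv2.resize(p["color"][150:370,190:450],None,fx=3,fy=2.7))
p=capture("top")
for d in place_of(p,"post_grip")[:1]: print("top post",d["p"],at_z(p,d["centre"],110))
E
```

```text
time_s: 28.05
eef_pos: [621.7, -121.2, 202.3]
ee_rot: [0.001, 0.042, 0.999, 0.001]
force: [-3.1, 4.3, 1.4]
grip_width: 0.301
time_s: 28.72
eef_pos: [620.9, -121.2, 202.0]
ee_rot: [0.0, 0.042, 0.999, 0.001]
force: [-2.7, 4.2, -0.7]
grip_width: 0.304
[ 620.9 -121.2  202. ] [-2.7  4.2 -0.7] 0.3035643127131253
lid_knob 0.79 [239.2, 288.6] [ 622.2 -114.7  238. ] [ 624.6 -114.4  241.6]
post_grip 0.62 [249.3, 340.6] [578.9  23.9 110. ] [591.9  22.4 131.4]
stop_roller 0.78 [311.9, 287.7] [ 727.8 -130.8   24. ] [ 730.2 -130.4   29.5]
top post 0.71 [588.8  25.3 110. ]
```

View pics/s7.png

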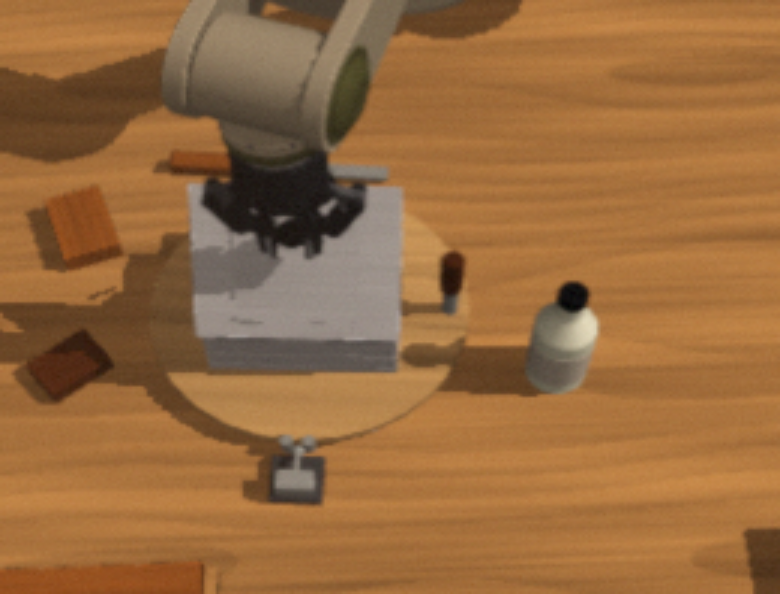

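The scene shows the lid standing open with the ball between the fingers and the roller between its two pins. The bystanders look undisturbed. TCP travel of (+93, +88) mm puts the lid at about 57°.

```bash
python3 -c "
from rig import ctrl,sensors
ctrl.finish_job(); s=sensors.sense(); print(s['eef_pos'],s['force'],s['grip_width'],s['time_s'])"
```

```text
the job is handed in; nothing more can be done
the job is handed in; nothing more can be done
```

I turned the box clockwise by its post into the click stop and tugged the lid. It was caught: it stopped hard after about 5.8 mm, at about 15 N. I let it down and pushed the slide about 27 mm to the left end. I then raised the freed lid to about 57° (1.0 rad) and handed in at about 29 s, still holding the knob.

**Last checks:**
- **Lid and grip:** The gripper opening matched the ball and the TCP was steady between readings. The arc travelled gives the lid angle; the image places the knob where that angle predicts.
- **Turntable:** The last picture showed the roller between its two pins. When I turned the box in, its front edge measured about -4.2° against about -4.4° (±1°) for the housing.
- **Bystanders:** The offcut, block, chisel and glue looked undisturbed in the last picture. I did not measure them, and the plane and mallet were outside that crop.

**What failed or disagreed:**
- **Missed grasp:** The first knob grasp closed above the ball. Depth images from two cameras put the closed fingertips about 17 mm behind the reported TCP, not 17 mm ahead as given, so I went about 35 mm lower.
- **Post position:** The last readings differed by about 10 mm in x (579 from the scene camera, 589 from the top). I took this as network error, because earlier readings agreed to about 6 mm and the roller was visibly between the pins.

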